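# Turn the block heater up four clicks and start it

## Robot

A 6-joint arm with a two-finger parallel gripper is mounted at the origin on a cart in front of the work surface, level with it; the furniture and walls round the work are solid. World frame = base frame: x ahead of the robot, y to its left, z up, the work surface at z = 0. Lengths are in m, angles in rad, forces in N, time in s.
With the tool pointing down it reaches from about 0.3 to 0.775 m from the base axis. Payload 14.6 kg.
Tool frame: the origin (TCP) lies midway between the tips of the shut fingers; the grasp point (between the pads) lies 19 mm behind it; z points along the fingers, y is the line along which they close (so a half turn about z gives the same grasp; the last joint's range is limited). The gripper opens to 94 mm and grips with 3 to 60 N. Pads are 16 mm wide; open, the fingers measure 119 mm over their backs; the gripper's body (75 mm by 177 mm) begins 78 mm behind the grasp point.
Start: joints at [1.071, 0.3, 1.521, -0, 1.321, -0.067], TCP at [0.231, 0.499, 0.205] pointing down, gripper open.
Joint ranges: [-3.03, 3.03], [-0.79, 2.21], [0.23, 2.52], [-1.04, 4.18], [0, 3.07], [-2.55, 2.55]. Speed limits (rad/s): [2.22, 2.22, 2.57, 3.14, 3.14, 3.14].

## Interface

Orientations are given as [roll, pitch, yaw] about the fixed x, y, z axes, in that order (R = Rz(yaw) Ry(pitch) Rx(roll)).
In Python, from station import telemetry, optics, ctrl gives the robot as it stands.
- The arm moves only by the tool carry_out, never from a script. Its argument "plan" is a list that holds one entry, the list of rows, each a list of 7 numbers: the shift along the tool's x, y, z in mm, then the turn, a rotation vector about the tool's x, y, z in rad, then the finger opening in mm, from 0 to 94. A call has 1 to 20 rows; each row shifts and turns the commanded pose from where the row before left it, along the tool's axes as they then stand; what a row does not reach is not made up. A row lasts 1/12 s, in which the tool goes at most 41.7 mm and 7.16 degrees, less where a joint would pass 70% of its speed; a pose out of reach is approached as far as the arm can. A call with a gripper value outside its range is refused whole. The fingers move at their own pace and stop on an object; "squeeze" is the grip in N (left out, the last holds). Time passes only in rows, so rows that do not move let the fingers close. It gives the time, the measured TCP pose, the force, the opening and the grip force at its end, in the units of the state.
- telemetry.get_obs(): the state, without advancing time (a new reading comes with each control period).
- optics.camera(name): name is "scene" or "top" or "wrist"; returns a dict with "pixels" (400x640x3 uint8, red, green, blue), "intrinsics" (3x3 intrinsics, pixels), "origin" and "rotation" of the camera in the world. Camera axes: x right, y down, z forward; pixel columns grow to the right and rows downward; lengths in m; the calibration is good to about 2 mm. A picture is of the moment at which its call begins. There is no depth.
- ctrl.hand_in(): hands the job in; it is judged then, once.
The state is a dict: "time_s": time; "qpos": joint angles; "joint_vel": joint speeds; "tau": joint torques, N m; "ee_pos": TCP position; "eef_rot": TCP orientation; "force": force on the tool from outside, world axes, zero at the start; "moment": the same for the moment, N m; "grip_width": finger opening in m; "grip_force": force on a finger pad.
Only numpy, scipy, OpenCV 4.12 (cv2) and the standard library are available. Lean on these libraries where they do the work, as an engineer would, in place of code of your own. Each camera call takes 0.05 s, during which the arm holds its last target. There are 200 camera calls.

## Task

Set the tube block heater to preheat: with a fingertip, push the click-stop dial round clockwise (seen from above) exactly four clicks from where it stands and leave it resting in that click stop. Then, with the finger off the dial, press the small round start button beside it fully down and let it come up again. Do not pick up or shift the two bottles and the cup that stand round the heater.

Things in the scene. Friction and masses are not known exactly. Their poses are not given: they have to be found in the camera images.
- heater: tube block heater, a fixed white low box 270 mm deep (x), 200 mm wide (y), its deck 50 mm high; on the far end an aluminium block with tube wells rises to 72 mm, on the near half lies the dial; origin at the centre of the underside, x pointing to the block's end, z up
- dial_axis (a point): centre of the top face of the dial, 70 mm above the worktop, on its upright axis. The dial is a black flat disc 108 mm across, 20 mm high above the deck, with one wedge-shaped finger notch cut into it: 68 degrees wide, open at the rim, radial upright walls 14 mm high, reaching inwards to a hub of 15 mm radius
- dial_notch (a point): middle of the floor of the dial's finger notch, 40 mm out from the dial axis, half-way between the notch's walls, 56 mm above the worktop; turns with the dial. The notch is 45 mm wide here. Shut fingertips let in here from above and led clockwise round the axis meet the wall ahead and take the dial along
- dial_pointer (a point): outer end of the white line on the notch floor, 50 mm out from the dial axis; turns with the dial
- dial (a joint): turn of the dial in rad, clockwise seen from above positive. Click stops at 0, 0.5236, ... 4.712 (every 30 degrees, a moulded tick on the deck for each), end stops just beyond; it starts in one of the first four. Leaving a stop takes about 4 to 6 N at the notch; past half-way the dial snaps on into the next stop by itself and stays there when let go
- start_top (a point): centre of the top of the start button, a white round push button 20 mm across in a grey housing, on the near right corner of the deck beside the dial; pressed straight down
- start (a joint): travel of the start button in m, 0 = up, 0.005 = fully down (about 4 N); it springs back
- bottle: white plastic reagent bottle with a screw cap, 48 mm across, 78 mm tall, loose, standing left of the heater; origin at the centre of its underside
- vial: small white reagent bottle with a screw cap, 37 mm across, 62 mm tall, loose, standing in front of the heater, on the left; origin at the centre of its underside
- cup: specimen cup with a screw lid, 64 mm across, 66 mm tall, loose, standing right of the heater; origin at the centre of its underside
Not all that is in view belongs to the job. Several things look just like the bottle: the one meant starts farthest to the robot's right.

How it is judged:
On the way, in this order (a step that is already met when the one before it is completed fails the run):
1. the dial rests four clicks clockwise of its start, no longer touched (distance of dial_pointer from where it was at the start of the episode between 0.0831 and 0.0897 m and value of joint dial between 1.8326 and 3.927 rad and contact force between the fingers and dial below 0.2 N), for 0.2 s.
2. the start button is pressed fully down, the dial still at four clicks (distance of dial_pointer from where it was at the start of the episode between 0.0831 and 0.0897 m and value of joint dial between 1.8326 and 3.927 rad and value of joint start above 0.004 m), for 0.05 s.
At the end, for the whole second after the job is handed in: the dial rests in the click stop exactly four clicks clockwise of its start (within a quarter of a click), the start button has been pressed after that and is up again, and the bottles and cup stand upright within 20 mm of where they were (distance of dial_pointer from where it was at the start of the episode between 0.0831 and 0.0897 m and value of joint dial between 1.8326 and 3.927 rad and value of joint start below 0.0015 m and velocity of joint dial between -0.05 and 0.05 rad/s and distance of each of bottle, vial, cup from where it was at the start of the episode below 0.02 m and angle between each of bottle, vial, cup's own z axis and vertical below 0.15 rad); the robot touches nothing.
It fails at once if the start button is pressed while the dial does not stand four clicks on (value of joint start above 0.003 m and not (distance of dial_pointer from where it was at the start of the episode between 0.0831 and 0.0897 m and value of joint dial between 1.8326 and 3.927 rad)).
It fails at once if a bottle or the cup is moved more than 20 mm, lifted or tipped (distance of any of bottle, vial, cup from where it was at the start of the episode above 0.02 m or angle between any of bottle, vial, cup's own z axis and vertical above 0.3 rad).
It also fails if it takes over 64 s, if anything falls off the work surface, if the arm or the gripper's body presses on something with over 40 N, if the wrist force passes 120 N, or if a joint passes its speed limit or range.

## Working session

There is one attempt and no reset: what is moved stays moved. The work goes in short steps, Python scripts to look and compute and a tool call to move; the robot and the scene stay as the last step left them, time stands still between calls to the robot, and variables do not carry over. Pictures are saved under pics/ and viewed, at most 10 in all, crops included, and the job is handed in when it is done.

Besides the shell and the picture viewer there is one more tool, called as name(argument=value, ...), one argument or row to a line, values as JSON. carry_out: Moves the arm, as the interface text tells. Its arguments: {"type":"object","properties":{"plan":{"type":"array","items":{"type":"array","items":{"type":"array","items":{"type":"number"}}}},"squeeze":{"type":"number"}},"required":["plan"]}

```bash
mkdir -p pics; cat > h.py <<'E'
import numpy as np, cv2
from station import telemetry, optics, ctrl
def snap(n,f):
    c=optics.camera(n); cv2.imwrite('pics/'+f,c['pixels'][:,:,::-1]); np.savez('pics/'+f+'.npz',**{k:np.array(v) for k,v in c.items()}); return c
def ray(f,u,v,z):
    c=np.load('pics/'+f+'.npz'); d=c['rotation']@np.linalg.solve(c['intrinsics'],[u,v,1]); o=c['origin']; return o+d*(z-o[2])/d[2]
def proj(f,p):
    c=np.load('pics/'+f+'.npz'); q=c['intrinsics']@(c['rotation'].T@(np.array(p)-c['origin'])); return q[:2]/q[2]
E
python3 - <<'E'
from h import *
for n in('top','scene'):
    c=snap(n,n+'0.png'); print(n,c['origin'],c['rotation'].round(3).tolist(),c['intrinsics'][0])
o=telemetry.get_obs();print(o)
E
```

```text
top [0.39765559 0.07082589 0.91725312] [-2.985, -0.03, -1.562] [367.02317491   0.         320.32525956]
scene [-0.018317   -0.24664733  0.6518629 ] [-2.313, 0.013, -1.052] [392.81213377   0.         314.72815805]
{'time_s': 0.1, 'qpos': array([ 1.07142147e+00,  3.00405523e-01,  1.52153422e+00, -2.29630973e-06,
        1.32070183e+00, -6.66463614e-02]), 'joint_vel': array([-9.36795493e-05, -2.02067204e-03, -2.32416557e-03,  2.89656998e-03,
       -1.15929824e-04,  1.70115146e-03]), 'tau': array([ 1.90707637e-03, -5.32645547e+01, -3.53282762e+01,  7.09290197e-02,
        2.34800298e-02, -3.74457125e-05]), 'ee_pos': array([0.23055191, 0.4990778 , 0.20494212]), 'eef_rot': array([-3.14054591e+00, -6.76361718e-05,  2.70886469e+00]), 'force': array([ 0.44524114, -0.01109472,  1.20929263]), 'moment': array([-0.01011769,  0.01412787,  0.08356899]), 'grip_force': 0.0, 'grip_width': 0.09404581466273063}
```

View pics/top0.png

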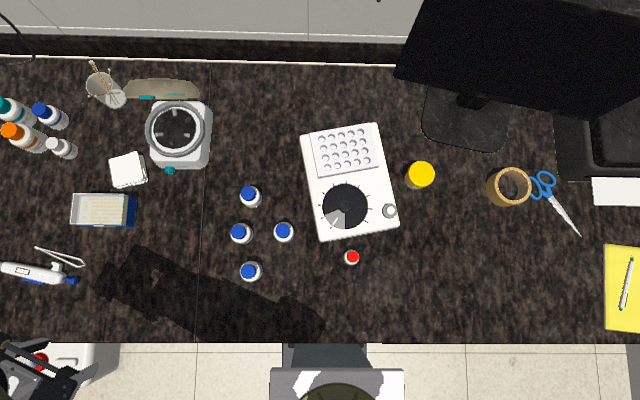

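View pics/scene0.png

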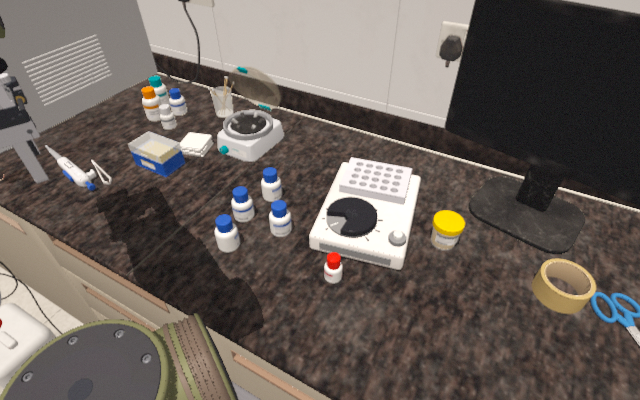

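Top view: heater around (350,180), dial centre near (345,206), notch pointing lower left, button at (389,211). The marked bottle is (283,232), the vial (352,257) and the cup (421,174). Next I'll enlarge the dial.

```bash
cat >> h.py <<'E'
from scipy.spatial.transform import Rotation as R
def _c(f):
    c=np.load('pics/'+f+'.npz'); return c['intrinsics'],R.from_euler('xyz',c['rotation']).as_matrix(),c['origin']
def ray(f,u,v,z):
    K,M,o=_c(f); d=M@np.linalg.solve(K,[u,v,1]); return o+d*(z-o[2])/d[2]
def proj(f,p):
    K,M,o=_c(f); q=K@(M.T@(np.array(p)-o)); return q[:2]/q[2]
E
python3 - <<'E'
from h import *
a=cv2.imread('pics/top0.png')[150:250,290:410]; b=cv2.imread('pics/scene0.png')[180:280,300:420]
s=[cv2.resize(x,None,fx=5.8,fy=5.8,interpolation=cv2.INTER_CUBIC) for x in (a,)]
cv2.imwrite('pics/crop1.png',s[0])
for n,u,v,z in [('dial',345,206,.07),('btn',389.5,211,.06),('bottle',283,232,.078),('vial',352,257,.062),('cup',421,174,.066)]: print(n,ray('top0.png',u,v,z).round(4))
for n,u,v,z in [('dial',352,217,.07),('btn',397,237,.06),('bottle',280,206,.078),('vial',333,258,.062),('cup',448,220,.066)]: print(n,ray('scene0.png',u,v,z).round(4))
E
```

```text
dial [ 0.5322 -0.0117  0.07  ]
btn [ 0.5232 -0.1185  0.06  ]
bottle [0.4689 0.1311 0.078 ]
vial [ 0.4141 -0.0285  0.062 ]
cup [ 0.6131 -0.1952  0.066 ]
dial [ 0.5234 -0.0185  0.07  ]
btn [ 0.5252 -0.1188  0.06  ]
bottle [0.4715 0.127  0.078 ]
vial [ 0.4129 -0.032   0.062 ]
cup [ 0.6161 -0.1954  0.066 ]
```

View pics/crop1.png

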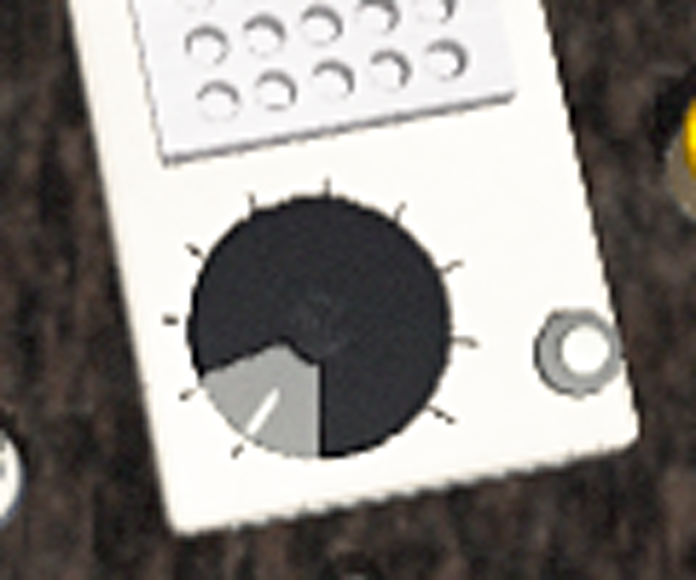

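```bash
cat >> h.py <<'E'
def rel(p,yaw_deg):
    o=telemetry.get_obs(); M=R.from_euler('xyz',o['eef_rot']); T=R.from_euler('xyz',[np.pi,0,np.radians(yaw_deg)])
    print('tcp',o['ee_pos'].round(4),'rpy',np.degrees(o['eef_rot']).round(2),'F',o['force'].round(2),'t',o['time_s'],'q6',o['qpos'][5].round(3))
    print('shift mm',(M.inv().apply(np.array(p)-o['ee_pos'])*1000).round(1),'rotvec',(M.inv()*T).as_rotvec().round(3))
E
python3 - <<'E'
from h import *
px=lambda x,y,z:ray('top0.png',290+x/5.8-.4,150+y/5.8-.4,z)
d=px(320,326,.07); print('dial',d)
p=px(250,432,.056); t=p-d; print('ptr',p,np.hypot(*t[:2]),np.degrees(np.arctan2(t[1],t[0])))
for x,y in[(237,450),(252,200),(442,413)]:
    t=px(x,y,.05)-d; print(np.hypot(*t[:2]),np.degrees(np.arctan2(t[1],t[0])))
print('btn',px(585,350,.07))
a=np.radians(146.5); rel([d[0]+.04*np.cos(a),d[1]+.04*np.sin(a),.13],146.5)
E
```

```text
dial [ 0.53265006 -0.01112861  0.07      ]
ptr [0.49081261 0.01615664 0.056     ] 0.04994854544939515 146.88869983894116
0.058346077628762184 146.4954878640911
0.06191346070843511 25.23453871749491
0.06143568772101455 -121.8189232038845
btn [ 0.52425927 -0.11864552  0.07      ]
tcp [0.2306 0.4991 0.2049] rpy [-179.94   -0.    155.21] F [ 0.45 -0.01  1.21] t 0.1 q6 -0.067
shift mm [-448.7 -330.4   75.3] rotvec [-0.001  0.     0.152]
```

carry_out(
  plan=[
    [[-22.4,-16.5,0,0,0,0,0],[-22.4,-16.5,0,0,0,0,0],[-22.4,-16.5,0,0,0,0,0],[-22.4,-16.5,0,0,0,0,0],[-22.4,-16.5,0,0,0,0,0],[-22.4,-16.5,0,0,0,0,0],[-22.4,-16.5,0,0,0,0,0],[-22.4,-16.5,0,0,0,0,0],[-22.4,-16.5,0,0,0,0,0],[-22.4,-16.5,0,0,0,0,0],[-22.4,-16.5,0,0,0,0,0],[-22.4,-16.5,0,0,0,0,0],[-22.4,-16.5,0,0,0,0,0],[-22.4,-16.5,0,0,0,0,0],[-22.4,-16.5,0,0,0,0,0],[-22.4,-16.5,0,0,0,0,0],[-22.4,-16.5,0,0,0,0,0],[-22.4,-16.5,0,0,0,0,0],[-22.4,-16.5,0,0,0,0,0],[-22.4,-16.5,0,0,0,0,0]],
  ],
  squeeze=10,
)

```text
time_s: 1.77
ee_pos: [0.4993, 0.0104, 0.2052]
eef_rot: [-3.141, -0.0, 2.709]
force: [-0.1, 0.3, 0.0]
grip_width: 0.0003
grip_force: 0.0
```

carry_out(
  plan=[
    [[0,0,25,0,0,0.076,0],[0,0,25,0,0,0.076,0],[0,0,25,0,0,0,0],[0,0,0,0,0,0,0],[0,0,0,0,0,0,0],[0,0,0,0,0,0,0]],
  ],
)

```text
time_s: 2.27
ee_pos: [0.4995, 0.0119, 0.1318]
eef_rot: [3.141, 0.001, 2.557]
force: [-0.0, 0.0, -0.0]
grip_width: 0.0003
grip_force: 0.0
```

```bash
python3 - <<'E'
from h import *
snap('wrist','w1.png'); snap('scene','s1.png')
rel([.4993,.0109,.061],146.5); o=telemetry.get_obs(); print(o['grip_width'])
print(proj('w1.png',[.53265,-.0111,.07]),proj('w1.png',[.4908,.0162,.056]),proj('w1.png',[.5243,-.1186,.07]))
E
```

```text
tcp [0.4997 0.0119 0.1321] rpy [1.7993e+02 1.2000e-01 1.4653e+02] F [-0.41 -0.23 -0.77] t 2.3667 q6 -1.036
shift mm [-0.1 -1.1 71.1] rotvec [0.001 0.002 0.   ]
0.0005409791159917794
[322.0042136  258.67106495] [321.61314378 193.01758175] [209.054326  315.4348569]
```

View pics/w1.png

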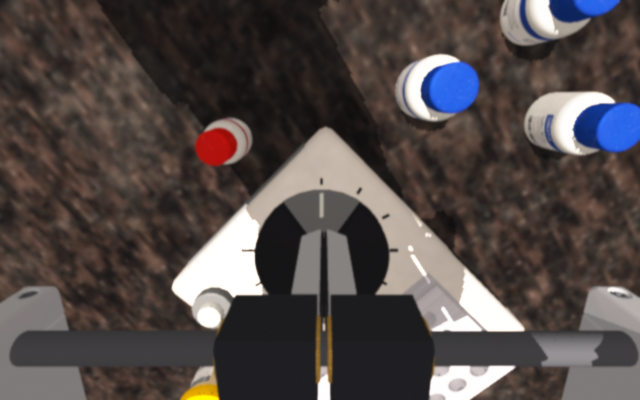

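The wrist view shows the pointer end at (321,193) and the button at (208,316), both within about 1 px of prediction. I'll let the finger down into the notch.

carry_out(
  plan=[
    [[0,-1,15,0,0,0,0],[0,0,15,0,0,0,0],[0,0,15,0,0,0,0],[0,0,10,0,0,0,0],[0,0,6,0,0,0,0],[0,0,5,0,0,0,0],[0,0,5,0,0,0,0],[0,0,0,0,0,0,0],[0,0,0,0,0,0,0]],
  ],
)

```text
time_s: 3.12
ee_pos: [0.4986, 0.011, 0.0597]
eef_rot: [3.141, 0.0, 2.557]
force: [-0.5, 0.2, -0.4]
grip_width: 0.0004
grip_force: 0.0
```

carry_out(
  plan=[
    [[-0.04,1.745,0,0,0,0.0436,0],[-0.04,1.745,0,0,0,0.0436,0],[-0.04,1.745,0,0,0,0.0436,0],[-0.04,1.745,0,0,0,0.0436,0],[-0.04,1.745,0,0,0,0.0436,0],[-0.04,1.745,0,0,0,0.0436,0],[-0.04,1.745,0,0,0,0.0436,0],[-0.04,1.745,0,0,0,0.0436,0],[-0.04,1.745,0,0,0,0.0436,0],[-0.04,1.745,0,0,0,0.0436,0],[-0.04,1.745,0,0,0,0.0436,0],[-0.04,1.745,0,0,0,0.0436,0]],
  ],
)

```text
time_s: 4.12
ee_pos: [0.514, 0.0248, 0.06]
eef_rot: [3.142, -0.0, 2.032]
force: [-1.5, 0.3, 0.3]
grip_width: 0.0005
grip_force: 0.7
```

carry_out(
  plan=[
    [[-0.04,1.745,0,0,0,0.0436,0],[-0.04,1.745,0,0,0,0.0436,0],[-0.04,1.745,0,0,0,0.0436,0],[-0.04,1.745,0,0,0,0.0436,0],[-0.04,1.745,0,0,0,0.0436,0],[-0.04,1.745,0,0,0,0.0436,0],[-0.04,1.745,0,0,0,0.0436,0],[-0.04,1.745,0,0,0,0.0436,0],[-0.04,1.745,0,0,0,0.0436,0],[-0.04,1.745,0,0,0,0.0436,0],[-0.04,1.745,0,0,0,0.0436,0],[-0.04,1.745,0,0,0,0.0436,0],[-0.04,1.745,0,0,0,0.0436,0],[-0.04,1.745,0,0,0,0.0436,0],[-0.04,1.745,0,0,0,0.0436,0],[-0.04,1.745,0,0,0,0.0436,0],[0,0,0,0,0,0,0]],
  ],
)

```text
time_s: 5.53
ee_pos: [0.5416, 0.0277, 0.06]
eef_rot: [3.141, -0.0, 1.334]
force: [-0.3, 0.1, 0.3]
grip_width: 0.0006
grip_force: 0.0
```

```bash
python3 - <<'E'
from h import *
w=snap('wrist','w2.png')['pixels']; s=snap('top','t2.png')['pixels']; 
a=np.radians(76.5); rel([.53265+.04*np.cos(a),-.0111+.04*np.sin(a),.061],76.5)
a=cv2.resize(s[170:250,300:410],None,fx=5,fy=5,interpolation=cv2.INTER_CUBIC)
b=cv2.resize(w[100:300,250:400],(300,400),interpolation=cv2.INTER_CUBIC)
b=b
im=np.hstack([a,b[:400]] if a.shape[0]==400 else [a])[:,:800]
cv2.imwrite('pics/c2.png',im[:,:,::-1])
E
```

```text
tcp [0.5413 0.0278 0.0598] rpy [ 1.7997e+02 -1.0000e-02  7.6630e+01] F [0.87 0.58 0.57] t 5.6333 q6 0.217
shift mm [ 0.2  0.7 -1.2] rotvec [ 0.001 -0.     0.002]
```

View pics/c2.png

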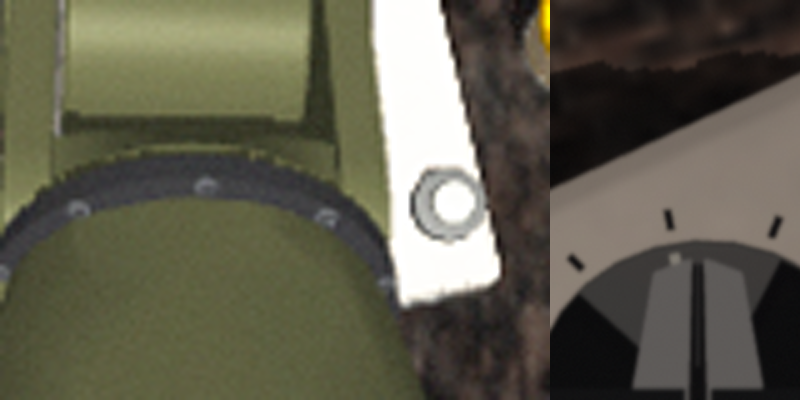

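The wrist crop shows the pointer end at about wrist pixel (312,229), lined up with a tick. I'll compute the dial angle from it.

```bash
python3 - <<'E'
from h import *
for u,v,z in[(312.5,229,.056),(309.5,210,.05)]:
    t=ray('w2.png',u,v,z)-[.53265,-.0111,0]; print(np.hypot(*t[:2]),np.degrees(np.arctan2(t[1],t[0])))
E
```

```text
0.04866744233268325 85.3511387486456
0.05852330711109571 85.69506203292919
```

Dial is at stop 2 (61°). I'll carry on and stop short of the last snap.

carry_out(
  plan=[
    [[-0.04,1.745,0,0,0,0.0436,0],[-0.04,1.745,0,0,0,0.0436,0],[-0.04,1.745,0,0,0,0.0436,0],[-0.04,1.745,0,0,0,0.0436,0],[-0.04,1.745,0,0,0,0.0436,0],[-0.04,1.745,0,0,0,0.0436,0],[-0.04,1.745,0,0,0,0.0436,0],[-0.04,1.745,0,0,0,0.0436,0],[-0.04,1.745,0,0,0,0.0436,0],[-0.04,1.745,0,0,0,0.0436,0],[-0.04,1.745,0,0,0,0.0436,0],[-0.04,1.745,0,0,0,0.0436,0],[-0.04,1.745,0,0,0,0.0436,0],[-0.04,1.745,0,0,0,0.0436,0],[-0.04,1.745,0,0,0,0.0436,0],[-0.04,1.745,0,0,0,0.0436,0],[-0.04,1.745,0,0,0,0.0436,0],[-0.04,1.745,0,0,0,0.0436,0],[-0.04,1.745,0,0,0,0.0436,0],[0,0,0,0,0,0,0]],
  ],
)

```text
time_s: 7.3
ee_pos: [0.567, 0.0085, 0.0597]
eef_rot: [-3.141, -0.001, 0.507]
force: [1.2, 2.9, 0.7]
grip_width: 0.0006
grip_force: 1.3
```

```bash
python3 - <<'E'
from h import *
w=snap('wrist','w3.png')['pixels']
a=np.radians(29); rel([.53265+.04*np.cos(a),-.0111+.04*np.sin(a),.06],29)
cv2.imwrite('pics/c3.png',cv2.resize(w[150:300,225:425],None,fx=4,fy=4,interpolation=cv2.INTER_CUBIC)[:,:,::-1])
for d in (90,100,110,120):
    b=np.radians(146.5-d); print(d,(proj('w3.png',[.53265+.05*np.cos(b),-.0111+.05*np.sin(b),.056])-[225,150])*4)
E
```

```text
tcp [0.5669 0.0085 0.0597] rpy [-1.800e+02 -4.000e-02  2.919e+01] F [1.47 2.37 1.  ] t 7.35 q6 1.011
shift mm [ 0.5  0.5 -0.3] rotvec [-0.    -0.001  0.003]
90 [245.72413553 333.90258198]
100 [300.22126799 312.76640016]
110 [358.45166643 300.74774353]
120 [418.30124019 298.36240685]
```

View pics/c3.png

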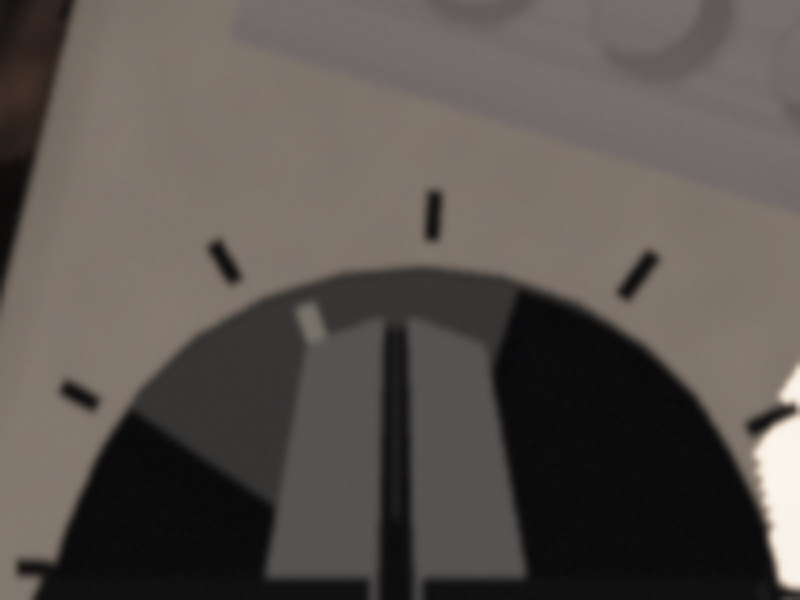

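The pointer end is at (305,305) in the crop, so the dial stands at about 101° and the finger is touching the right wall. Another 11° or so will snap it into stop 4. After that I'll back off and lift.

carry_out(
  plan=[
    [[-0.04,1.745,0,0,0,0.0436,0],[-0.04,1.745,0,0,0,0.0436,0],[-0.04,1.745,0,0,0,0.0436,0],[-0.04,1.745,0,0,0,0.0436,0],[0,0,0,0,0,0,0],[0,0,0,0,0,0,0],[0,-2,0,0,0,0,0],[0,-1,0,0,0,0,0],[0,0,0,0,0,0,0],[0,0,-8,0,0,0,0],[0,0,-15,0,0,0,0],[0,0,-20,0,0,0,0],[0,0,-25,0,0,0,0],[0,0,0,0,0,0,0],[0,0,0,0,0,0,0],[0,0,0,0,0,0,0],[0,0,0,0,0,0,0]],
  ],
)

```text
time_s: 8.77
ee_pos: [0.5682, 0.0047, 0.1266]
eef_rot: [-3.141, 0.001, 0.333]
force: [0.6, -0.7, -0.5]
grip_width: 0.0007
grip_force: 0.0
```

```bash
python3 - <<'E'
from h import *
w=snap('wrist','w4.png')['pixels']
rel([.5243,-.1186,.1],29)
cv2.imwrite('pics/c4.png',cv2.resize(w[120:320,200:460],None,fx=3,fy=3,interpolation=cv2.INTER_CUBIC)[:,:,::-1])
for d in (90,120,150):
    b=np.radians(146.5-d); print(d,(proj('w4.png',[.53265+.05*np.cos(b),-.0111+.05*np.sin(b),.056])-[200,120])*3)
E
```

```text
tcp [0.5682 0.0048 0.1265] rpy [-1.7996e+02  9.0000e-02  1.9100e+01] F [ 0.45 -0.41 -0.5 ] t 8.8167 q6 1.181
shift mm [-81.8 102.2  26.6] rotvec [-0.001  0.001 -0.173]
90 [269.66712295 252.16195482]
120 [361.69034493 215.70159934]
150 [461.17281782 228.4873256 ]
```

View pics/c4.png

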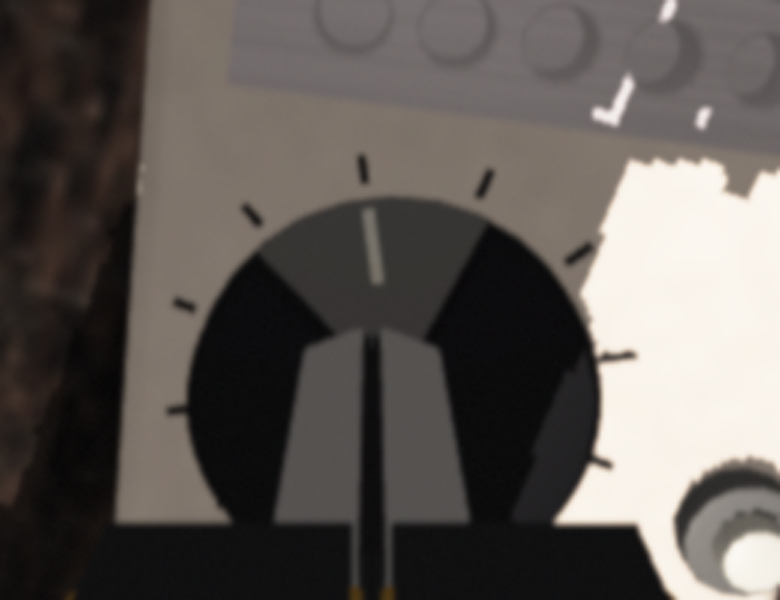

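The pointer at (369,210) is in line with tick 4, so the dial rests four clicks on. The button is at wrist pixel (452,307). I'll triangulate it.

```bash
python3 - <<'E'
from h import *
from scipy.optimize import least_squares
obs=[('w1.png',208,316),('w4.png',451.7,306.7),('top0.png',290+585/5.8-.4,150+350/5.8-.4)]
r=least_squares(lambda p:np.concatenate([proj(f,p)-[u,v] for f,u,v in obs]),[.52,-.12,.07]); print(r.x,r.fun.round(2))
rel([r.x[0],r.x[1],.1],19.1)
E
```

```text
[ 0.52436469 -0.11957759  0.06977226] [ 0.28 -0.13  0.1   0.16  0.37 -0.03]
tcp [0.5682 0.0048 0.1265] rpy [-1.7996e+02  9.0000e-02  1.9100e+01] F [ 0.45 -0.41 -0.5 ] t 8.8167 q6 1.181
shift mm [-82.1 103.2  26.6] rotvec [-0.001  0.002  0.   ]
```

carry_out(
  plan=[
    [[-16.4,20.6,0,0,0,0,0],[-16.4,20.6,0,0,0,0,0],[-16.4,20.6,0,0,0,0,0],[-16.4,20.6,0,0,0,0,0],[-16.4,20.6,0,0,0,0,0],[0,0,20,0,0,0,0],[0,0,20,0,0,0,0],[0,0,8,0,0,0,0],[0,0,0,0,0,0,0],[0,0,0,0,0,0,0]],
  ],
)

```text
time_s: 9.65
ee_pos: [0.5249, -0.1192, 0.0795]
eef_rot: [-3.141, 0.001, 0.334]
force: [-0.5, 0.2, 0.6]
grip_width: 0.0006
grip_force: 0.0
```

carry_out(
  plan=[
    [[0,0,2,0,0,0,0],[0,0,2,0,0,0,0],[0,0,2,0,0,0,0],[0,0,2,0,0,0,0],[0,0,2,0,0,0,0],[0,0,1,0,0,0,0],[0,0,0,0,0,0,0],[0,0,0,0,0,0,0]],
  ],
)

```text
time_s: 10.32
ee_pos: [0.525, -0.1194, 0.0686]
eef_rot: [3.141, -0.0, 0.333]
force: [0.6, 1.4, 2.7]
grip_width: 0.0007
grip_force: 1.2
```

Contact has been made. I'll press down in small steps.

carry_out(
  plan=[
    [[0,0,1,0,0,0,0],[0,0,1,0,0,0,0],[0,0,1,0,0,0,0],[0,0,0,0,0,0,0],[0,0,0,0,0,0,0]],
  ],
)

```text
time_s: 10.73
ee_pos: [0.5251, -0.1194, 0.0661]
eef_rot: [3.141, -0.001, 0.333]
force: [-2.2, 2.0, 10.1]
grip_width: 0.0007
grip_force: 5.4
```

carry_out(
  plan=[
    [[0,0,1,0,0,0,0],[0,0,0,0,0,0,0],[0,0,0,0,0,0,0]],
  ],
)

```text
time_s: 10.98
ee_pos: [0.5251, -0.1194, 0.0659]
eef_rot: [3.141, -0.001, 0.333]
force: [-6.3, 3.6, 19.8]
grip_width: 0.0004
grip_force: 10.1
```

It's bottomed out at 20 N. I'll check the picture while it's still pressed, in case the fingers are resting on the housing.

```bash
python3 - <<'E'
from h import *
s=snap('scene','s5.png')['pixels']; s0=cv2.imread('pics/scene0.png')[:,:,::-1]
f=lambda x:cv2.resize(x[205:275,365:430],(400,430),interpolation=cv2.INTER_CUBIC)
cv2.imwrite('pics/c5.png',np.hstack([f(s0),f(s)])[:,:,::-1])
E
```

```text
(no output)
```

View pics/c5.png

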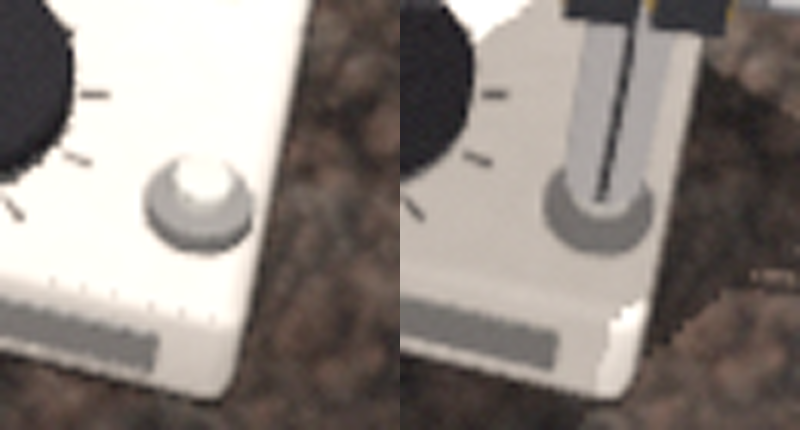

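The finger covers only the white button, which is pressed down above its housing. I'll release it, retract and move clear.

carry_out(
  plan=[
    [[0,0,-2,0,0,0,0],[0,0,-4,0,0,0,0],[0,0,-8,0,0,0,0],[0,0,-20,0,0,0,0],[0,0,-25,0,0,0,0],[0,0,-25,0,0,0,0],[0,0,-25,0,0,0,0],[-20,0,0,0,0,0,0],[-20,0,0,0,0,0,0],[-20,0,0,0,0,0,0],[-20,0,0,0,0,0,0],[0,0,0,0,0,0,0],[0,0,0,0,0,0,0],[0,0,0,0,0,0,0]],
  ],
)

```text
time_s: 12.2
ee_pos: [0.4496, -0.1456, 0.1737]
eef_rot: [3.141, -0.0, 0.333]
force: [0.5, 0.2, -0.3]
grip_width: 0.0001
grip_force: 0.0
```

```bash
python3 - <<'E'
from h import *
s=snap('scene','s6.png')['pixels']
cv2.imwrite('pics/c6.png',cv2.resize(s[150:290,260:480],None,fx=3.5,fy=3.5,interpolation=cv2.INTER_CUBIC)[:,:,::-1])
E
```

```text
(no output)
```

View pics/c6.png

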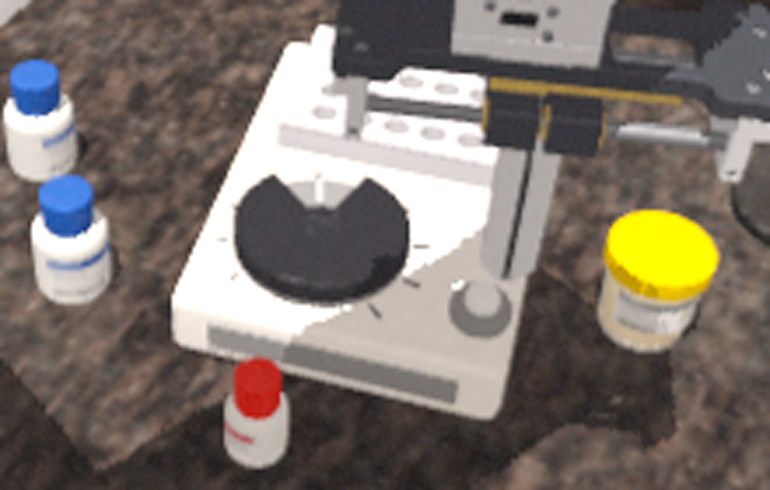

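The dial's notch points towards the block with its pointer at (320,188). The button at (482,298) is up again, and the bottles and cup stand undisturbed.

```bash
python3 -c "
from h import *
print(ctrl.hand_in())"
```

```text
the job is handed in; nothing more can be done
None
```

The dial was turned four clicks clockwise and rests in that stop, the start button was pressed fully and came back up, the bottles and cup were not disturbed, and the job is handed in; no verdict came back.

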